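Hold a detector module pressed into its port for clamping

ROBOT

A 6-joint arm with a two-finger parallel gripper is mounted at the origin on the work surface. World frame = base frame: x ahead of the robot, y to its left, z up, the work surface at z = 0. Lengths are in m, angles in degrees, forces in N, time in s.
With the tool pointing down it reaches from about 0.3 to 0.75 m from the base axis. Payload 8.5 kg.
Tool frame: the origin (TCP) lies between the finger pads; the fingertips stand 19 mm ahead of it and the grasp point (between the pads) is the TCP (manip.finger_overhang is the distance from the TCP to the fingertips, in m); x points along the fingers, z is the direction in which the jaws open and shut, and the axes are right-handed (so a half turn about x gives the same grasp; the last joint's range is limited). The gripper opens to 88 mm and grips with 3 to 60 N. Pads are 18 mm wide; open, the fingers measure 123 mm over their backs; the gripper's body (75 mm by 187 mm) begins 45 mm behind the grasp point.
Start: joints at [-76.851, 21.807, 74.336, -0, 83.858, -12.336], TCP at [0.237, -0.496, 0.258] pointing down, gripper open.
Joint ranges: [-178.18, 178.18], [-50.72, 133.34], [12.68, 142.11], [-81.47, 261.47], [9.98, 163.14], [-165.26, 165.26]. Speed limits (degrees/s): [136.94, 136.94, 180, 180, 180, 180].

INTERFACE

Orientations are given as [roll, pitch, yaw] about the fixed x, y, z axes, in that order (R = Rz(yaw) Ry(pitch) Rx(roll)).
In Python, from plant import read_state, cams, workorder, spotter, manip gives the robot as it stands.
- The arm moves only by the shell command python3 -m inch 'ROWS' [FORCE]. ROWS is JSON, one flat list of numbers, 7 for each row, row after row: the shift along the tool's x, y, z in m, then the turn, a rotation vector about the tool's x, y, z in degrees, then the opening, from 0 (shut) to 1 (fully open). A call has 1 to 8 rows; each row is the pose to reach, as a shift and turn from the pose commanded when the call began, along the tool's axes at that moment; what a row does not reach only later rows make up. A row lasts 1/12 s, in which the tool goes at most 41.7 mm and 7.16 degrees, less where a joint would pass 70% of its speed; a pose out of reach is approached as far as the arm can. A call with a gripper value outside its range is refused whole. The fingers move at their own pace and stop on an object; FORCE is the grip in N (left out, the last holds). Time passes only in rows, so rows that repeat a pose let the fingers close. It gives the time, the measured TCP pose, the force and the opening at its end, in the units of the state.
- read_state(): the state, without advancing time (a new reading comes with each control period).
- cams.get_image(name): name is "scene" or "top"; returns (picture, depth): 420x560x3 uint8, red, green, blue; 420x560 float32, m along the optical axis (not along the pixel's ray), 0 where there is no reading.
- cams.calibration(name): a dict with "fx", "fy", "cx", "cy" (pixels), "rvec" (rotation vector, rad) and "tvec" (3), from world to camera coordinates, as OpenCV has them. Camera axes: x right, y down, z forward; pixel columns grow to the right and rows downward; lengths in m; the calibration is good to about 2 mm. A picture is of the moment at which its call begins. calibration takes no time and is no camera call.
- workorder.close_job(): hands the job in, once; it reports no verdict.
Trained networks look in the newest picture that a camera, given by its name, has taken for a name from the list of things; names that differ only in an ending like _2 or _b are one class to them, and where a whole thing is asked for, a point or a joint stands for the part that bears it (a point fixed in the world has none). Each returns a list of dicts, best first, with "conf" (0 to 1); they miss things now and then, are a little off and sometimes report something else, mostly with a low value. They report only what shows in the picture. A call takes as long as a camera call.
- spotter.boxes_of(query, camera): "uv" ([column, row] in pixels, amid what is visible of it).
- spotter.mark_of(query, camera): "uv" ([column, row] in pixels: a listed point, or the origin of a listed thing).
The state is a dict: "time_s": time; "qpos": joint angles; "dq": joint speeds; "joint_efforts": joint torques, N m; "position": TCP position; "orientation": TCP orientation; "ft_force": force on the tool from outside, world axes, zero at the start; "torque": the same for the moment, N m; "width": finger opening in m.
Only numpy, scipy, OpenCV 4.12 (cv2) and the standard library are available. Lean on these libraries where they do the work, as an engineer would, in place of code of your own. Each camera call takes 0.05 s, during which the arm holds its last target. There are 200 camera calls.

TASK

Fit the black detector module to the open port of the white scan unit and act as a third hand while a colleague tightens the port's clamp screw: pick the module up, turn it to face the port, ease its snout gently into the bore until the flange sits flush on the port block, and keep it there, upright and square, with a steady push of about 10 newtons. Keep up that push for at least two seconds and finish while still gripping and pressing the module; do not let go or put it down. Leave the other things on the table where they are.

Things in the scene. Friction and masses are not known exactly. Their poses are not given: they have to be found in the camera images.
- detector: Loose black detector module, 0.3-0.65 kg: box 64 long (x -35 to 29 mm), 52 wide (y), 58 high, with a 60 x 60 x 6 mm dark steel flange across its front (x 29 to 35, z 0 to 60). A round steel snout, 30 diameter, 12 long, 3 mm chamfer, projects forward along +x, axis 30 mm above the underside. Origin: on the underside, 35 mm behind the flange's front face and 35 mm ahead of the back; z up.
- flange: The module's front flange, fixed to it. Origin: centre of its front (seating) face, on the snout's axis; x forward along the snout, z up. This face is pressed on the port block.
- scan_unit: White scan unit with black lid panel, 200 wide (y from -140 to +60 mm), 240 deep, 129 mm high, fixed. A 64 mm square aluminium port block with an open round bore stands 24 mm out from its front; a thumbscrew sticks out 20 mm from the block's -y side. A closed round cap, 44 mm diameter, is 95 mm to -y of the bore. Origin: on the table below the centre of the port face; x level into the unit, z up.
- port (a point): Centre of the port block's front face, 80 mm above the table; axes as the scan unit's, x into the bore (insertion direction). Bore 34 mm diameter, 2 mm chamfer, 18 mm deep, deeper than the snout is long: the flange lands on the block's face, metal on metal, no spring. Seated, the flange's origin is at this point and module and scan unit have the same yaw.
- control_box: Bystander: small white control box with a black knob, 55 x 90 x 46 mm, loose. Origin at the centre of its underside.
- driver: Bystander: black-handled screwdriver, 180 mm long, lying loose. Origin at the middle of its underside.
- post: Bystander: stainless optical post on a round foot, 38 mm diameter, 78 mm high, loose. Origin at the centre of its underside.
- objective_tub: Bystander: black round objective tub, 48 mm diameter, 55 mm high, loose. Origin at the centre of its underside.

How it is judged:
By the outcome, as a careful person would: the job done as asked, in the order asked, and still so for the second after the job is handed in, while the arm keeps its last pose, push and grip.
It also fails if it takes over 48 s, if anything falls off the work surface, if the arm or the gripper's body presses on something with over 40 N, if the wrist force passes 120 N, or if a joint passes its speed limit or range.

## Working session

There is one attempt and no reset: what is moved stays moved. The work goes in short steps, Python scripts to look and compute and a shell command to move; the robot and the scene stay as the last step left them, time stands still between calls to the robot, and variables do not carry over. Pictures are saved under pics/ and viewed, about 8 in all and at most 12, crops included, and the job is handed in when it is done.

```bash
ls; mkdir -p pics; cat > h.py <<'E'
import numpy as np, cv2, json
from scipy.spatial.transform import Rotation as R
from plant import read_state, cams, workorder, spotter, manip
def cal(n):
    c=cams.calibration(n); K=np.array([[c['fx'],0,c['cx']],[0,c['fy'],c['cy']],[0,0,1]])
    return K,cv2.Rodrigues(np.array(c['rvec'],float))[0],np.array(c['tvec'],float).ravel()
def cloud(n,d):
    K,Rm,t=cal(n); v,u=np.mgrid[:d.shape[0],:d.shape[1]]
    P=np.stack([(u-K[0,2])/K[0,0]*d,(v-K[1,2])/K[1,1]*d,d],-1)
    W=(P-t)@Rm; W[d==0]=np.nan
    return W
def proj(n,p):
    K,Rm,t=cal(n); q=K@(Rm@np.array(p)+t); return q[:2]/q[2]
E
python3 - <<'E'
from h import *
s=read_state(); print(s['time_s'],s['position'],s['orientation'],s['width'],s['ft_force'],manip.finger_overhang)
for n in ['scene','top']:
    im,d=cams.get_image(n); np.savez(f'{n}0.npz',im=im,d=d); W=cloud(n,d)
    print(n,'campos',-cal(n)[1].T@cal(n)[2])
    a=im[...,::-1].copy()
    for q in ['detector','flange','scan_unit','port','control_box','driver','post','objective_tub']:
        for f in (spotter.boxes_of,spotter.mark_of):
            try: r=f(q,n)
            except Exception as e: print(q,e); continue
            for k in r[:2]:
                u,v=map(int,np.round(k['uv'])); print(q,f.__name__,round(k['conf'],2),u,v,np.round(W[min(max(v,0),419),min(max(u,0),559)],3))
    cv2.imwrite(f'pics/{n}0.png',a)
print(read_state()['time_s'])
E
```

```text
pics
0.0 [ 0.23659135 -0.49623492  0.25712941] [167.63063046  89.91563864 103.11611351] 0.08803808037831079 [ 0.16622545  0.44242161 -1.08675074] 0.019
scene campos [1.40034917 0.12935176 0.72060713]
detector call 0.84 253 202 [ 0.591 -0.195  0.058]
detector call 0.73 252 212 [ 0.599 -0.196  0.032]
flange call 0.66 250 203 [ 0.599 -0.2    0.059]
flange call 0.78 243 207 [ 0.597 -0.22   0.041]
scan_unit call 0.58 431 254 [0.709 0.226 0.12 ]
scan_unit call 0.63 370 237 [0.691 0.103 0.114]
port call 0.74 435 255 [0.712 0.233 0.123]
port call 0.55 245 204 [ 0.586 -0.219  0.042]
control_box call 0.84 225 238 [ 0.707 -0.221  0.029]
control_box call 0.57 229 245 [ 0.725 -0.204  0.028]
driver call 0.61 288 266 [ 0.736 -0.058  0.019]
driver call 0.7 282 280 [ 0.762 -0.063 -0.001]
post call 0.52 176 194 [ 0.593 -0.41   0.032]
post call 0.64 175 201 [ 0.598 -0.414  0.011]
objective_tub call 0.56 197 170 [ 0.494 -0.398  0.048]
objective_tub call 0.65 196 178 [ 0.495 -0.403  0.021]
top campos [ 0.4462651  -0.11605084  0.99208198]
detector call 0.75 312 241 [ 0.555 -0.206  0.06 ]
detector call 0.59 310 243 [ 0.55  -0.201  0.059]
flange call 0.54 327 232 [ 0.585 -0.249 -0.001]
flange call 0.46 321 232 [ 0.576 -0.227  0.058]
scan_unit call 0.78 183 243 [0.551 0.105 0.002]
port call 0.8 120 212 [0.603 0.217 0.127]
port call 0.89 177 240 [0.551 0.105 0.066]
control_box call 0.95 315 185 [ 0.696 -0.216  0.034]
control_box call 0.59 320 228 [ 0.588 -0.227  0.042]
control_box call 0.73 316 186 [ 0.693 -0.218  0.034]
driver call 0.83 253 177 [ 0.714 -0.064  0.029]
driver call 0.82 256 165 [ 0.746 -0.07   0.027]
driver call 0.2 310 243 [ 0.55  -0.201  0.059]
post call 0.5 396 233 [ 0.579 -0.407  0.044]
post call 0.7 390 235 [ 0.579 -0.403  0.008]
objective_tub call 0.89 400 278 [ 0.473 -0.409  0.054]
objective_tub call 0.88 393 280 [ 0.468 -0.393  0.055]
1.7
```

View pics/scene0.png

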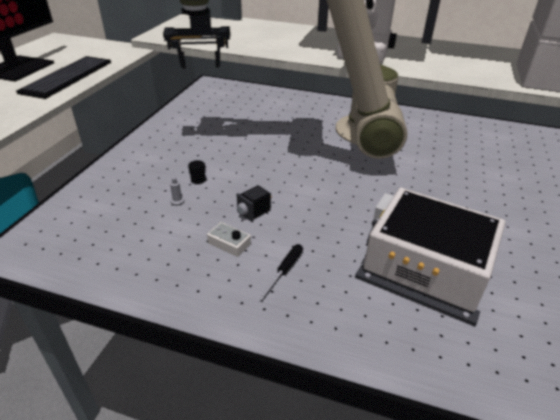

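View pics/top0.png

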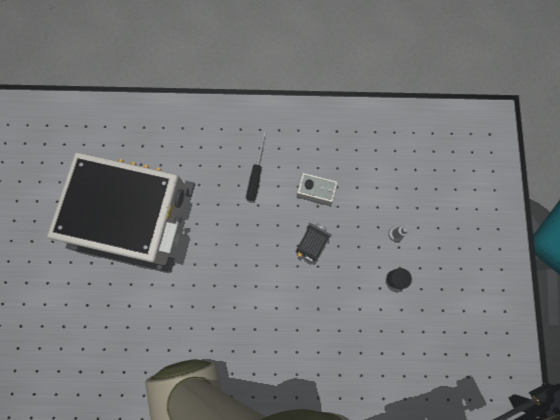

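The scene shows the detector at top-view (312,241), with its snout pointing up and right in that image. The scan unit's port faces right at (177,240). Next I'll fit their poses from depth.

```bash
python3 - <<'E'
from h import *
z=np.load('top0.npz'); W=cloud('top',z['d']); im=z['im']
Z=W[...,2]
def rect(m,name):
    P=W[m][:,:2]; r=cv2.minAreaRect((P*1000).astype(np.float32)); print(name,m.sum(),np.round(r[0],1),np.round(r[1],1),round(r[2],1),'medz',np.round(np.median(Z[m]),4)); print(np.round(cv2.boxPoints(r),0).tolist()); return r
v,u=np.mgrid[:420,:560]
rect((Z>.118)&(Z<.145)&(u<200)&(v<275)&(v>140),'unit')
rect((Z>.095)&(Z<.118)&(u>150)&(u<200)&(v<285)&(v>190),'block')
reg=(u>285)&(u<345)&(v>212)&(v<275)
rect(reg&(Z>.05),'det top'); rect(reg&(Z>.02)&(Z<.05),'det mid')
print('table z',np.nanmedian(Z[300:320,430:480]))
a=cv2.resize(im[205:280,270:370,::-1],None,fx=6,fy=6,interpolation=cv2.INTER_CUBIC)
b=cv2.resize(im[190:280,130:210,::-1],None,fx=5,fy=5,interpolation=cv2.INTER_CUBIC)
b=b[:450]; c=np.zeros((450,800,3),np.uint8); c[:, :400]=b; c[:300,400:800]=cv2.resize(a,(400,300)); cv2.imwrite('pics/crop1.png',c)
E
```

```text
unit 9844 [618.3 234.9] [241.4 200.2] 78.1 medz 0.1284
[[495.0, 138.0], [691.0, 96.0], [741.0, 332.0], [545.0, 374.0]]
block 583 [576.  110.5] [ 28.4 168.3] 76.6 medz 0.1116
[[491.0, 116.0], [655.0, 77.0], [661.0, 105.0], [497.0, 144.0]]
det top 689 [ 553.6 -207.7] [58.1 71.4] 61.6 medz 0.0592
[[508.0, -216.0], [571.0, -250.0], [599.0, -199.0], [536.0, -165.0]]
det mid 99 [ 555.  -210.8] [58.8 89.1] 66.7 medz 0.0415
[[502.0, -220.0], [584.0, -255.0], [608.0, -201.0], [526.0, -166.0]]
table z 0.0006054553907436117
```

View pics/crop1.png

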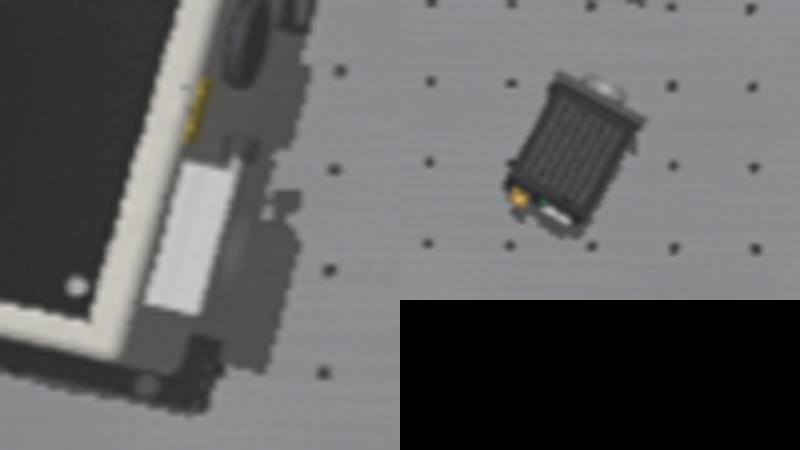

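Crops: the white block top is at crop-left (195,235), with the thumbscrew above it. The detector's snout is at its top right and a connector sits at its back. Fits so far:

| Item | Position (m) | Yaw (deg) |
|---|---|---|
| Scan unit / port | (0.549, 0.102) | ≈78 |
| Detector | (0.554, -0.208) | ≈-28 |

```bash
cat >> h.py <<'E'
def Rt(jaw):  # tool down, jaw axis (tool z) at angle jaw deg
    x=np.array([0,0,-1.]); z=np.array([np.cos(np.radians(jaw)),np.sin(np.radians(jaw)),0]); return np.stack([x,np.cross(z,x),z],1)
def delta(p,jaw=None,Rtar=None):
    s=read_state(); R0=R.from_euler('xyz',s['orientation'],degrees=True).as_matrix()
    Rg=Rt(jaw) if Rtar is None else Rtar
    return np.round(R0.T@(np.array(p)-s['position']),4), np.round(R.from_matrix(R0.T@Rg).as_rotvec(degrees=True),2)
def jawang():
    s=read_state(); z=R.from_euler('xyz',s['orientation'],degrees=True).as_matrix()[:,2]; return np.degrees(np.arctan2(z[1],z[0])),z
E
python3 - <<'E'
from h import *
s=read_state();print(jawang(), s['qpos'])
for j in (61.6,-118.4): print(j,delta([.554,-.208,.2],j))
# refine detector yaw: body-plane points
z=np.load('top0.npz'); W=cloud('top',z['d'])
P=W[(W[...,2]>.045)]; 
yaw=np.radians(np.arange(-36,-20,.5)); best=[]
c0=np.array([.5536,-.2077]); Q=P[np.linalg.norm(P[:,:2]-c0,axis=1)<.055][:,:2]-c0
for y in yaw:
    u=Q@[np.cos(y),np.sin(y)]; v=Q@[-np.sin(y),np.cos(y)]
    b=np.abs(u+.003)<.026
    e=[np.ptp(v[(u>k)&(u<k+.006)]) for k in np.arange(-.03,.022,.006)]
    cs=[(v[(u>k)&(u<k+.006)].max()+v[(u>k)&(u<k+.006)].min())/2 for k in np.arange(-.03,.022,.006)]
    best.append((np.polyfit(np.arange(9),cs,1)[0]/.006,np.degrees(y),np.mean(cs),np.mean(e),u.min(),u.max()))
b=min(best,key=lambda t:abs(t[0]));print(np.round(b,4))
E
```

```text
(np.float64(-64.51432612190581), array([ 4.30285403e-01, -9.02692900e-01,  2.79479588e-05])) [-7.68514173e+01  2.18054001e+01  7.43362305e+01  2.04598575e-03
  8.38571751e+01 -1.23373101e+01]
61.6 (array([ 0.0578,  0.4106, -0.1238]), array([-126.11,    0.  ,    0.  ]))
-118.4 (array([ 0.0578,  0.4106, -0.1238]), array([53.89,  0.  , -0.  ]))
[-1.60e-03 -2.85e+01  3.00e-04  5.09e-02 -3.57e-02  4.53e-02]
```

```bash
python3 -m inch '[0.03,0.21,-0.062,27,0,0,1, 0.058,0.41,-0.124,53.9,0,0,1, 0.058,0.41,-0.124,53.9,0,0,1, 0.058,0.41,-0.124,53.9,0,0,1, 0.058,0.41,-0.124,53.9,0,0,1, 0.058,0.41,-0.124,53.9,0,0,1, 0.058,0.41,-0.124,53.9,0,0,1, 0.058,0.41,-0.124,53.9,0,0,1]' 45
python3 - <<'E'
from h import *
print(delta([.550,-.206,.034],-118.4),jawang()[0])
E
```

```text
time_s: 2.37
position: [0.4609, -0.2929, 0.2169]
orientation: [72.7, 90.0, -44.3]
ft_force: [0.3, -1.1, -0.0]
width: 0.0885
(array([ 0.1829,  0.0398, -0.118 ]), array([ 1.35,  0.01, -0.02])) -117.0499659591792
```

```bash
python3 -m inch '[0.01,0.02,-0.06,1.4,0,0,1, 0.02,0.04,-0.118,1.4,0,0,1, 0.06,0.04,-0.118,1.4,0,0,1, 0.09,0.04,-0.118,1.4,0,0,1, 0.09,0.04,-0.118,1.4,0,0,1, 0.09,0.04,-0.118,1.4,0,0,1]'
python3 - <<'E'
from h import *
print(delta([.550,-.206,.034],-118.4),jawang()[0])
im,d=cams.get_image('scene'); cv2.imwrite('pics/s1.png',cv2.resize(im[120:260,160:360,::-1],None,fx=4,fy=4,interpolation=cv2.INTER_CUBIC))
E
```

```text
time_s: 2.87
position: [0.5478, -0.2062, 0.1251]
orientation: [-92.1, 89.7, 149.9]
ft_force: [-0.5, 1.2, 1.1]
width: 0.0883
(array([ 0.0911,  0.0023, -0.0012]), array([ 0.34, -0.01,  0.3 ])) -118.0558596925985
```

View pics/s1.png

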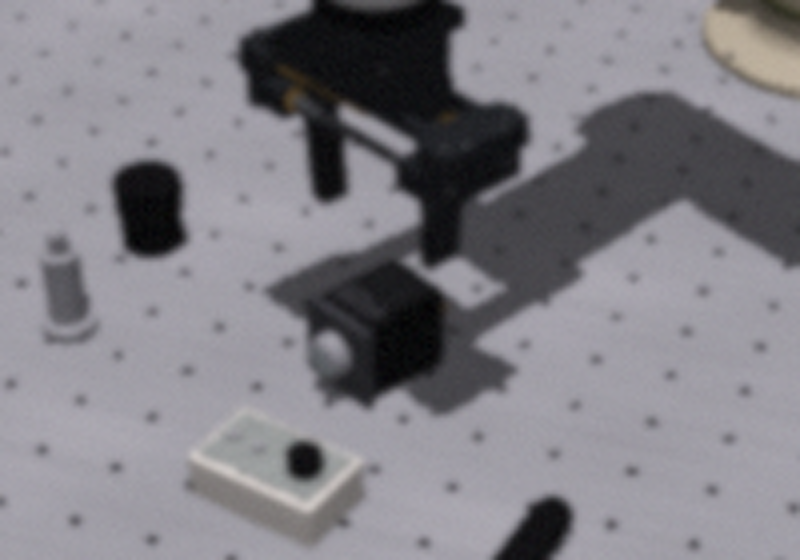

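The open fingers straddle the module, with one finger on each side at crop (325,190) and (440,250). Next I'll descend and grip.

```bash
python3 -m inch '[0.03,0.001,0,0,0,0,1, 0.055,0.002,-0.001,0,0,0,1, 0.075,0.002,-0.001,0,0,0,1, 0.09,0.002,-0.001,0,0,0,1, 0.09,0.002,-0.001,0,0,0,1, 0.09,0.002,-0.001,0,0,0,1]'
python3 - <<'E'
from h import *
print(delta([.550,-.206,.034],-118.4),jawang()[0])
E
python3 -m inch '[0,0,0,0,0,0,0.5, 0,0,0,0,0,0,0.4, 0,0,0,0,0,0,0.3, 0,0,0,0,0,0,0.2, 0,0,0,0,0,0,0.2, 0,0,0,0,0,0,0.2, 0,0,0,0,0,0,0.2, 0,0,0,0,0,0,0.2]' 50
python3 -m inch '[0,0,0,0,0,0,0.2, 0,0,0,0,0,0,0.2]' 50
```

```text
time_s: 3.42
position: [0.551, -0.2086, 0.0389]
orientation: [83.1, 89.9, -35.1]
ft_force: [0.7, 0.6, 0.3]
width: 0.0881
(array([ 0.0049, -0.0021, -0.0018]), array([ 0.18,  0.02, -0.13])) -118.21685259089922
time_s: 4.08
position: [0.5508, -0.207, 0.0373]
orientation: [93.5, 90.0, -24.6]
ft_force: [-0.1, 1.0, 4.1]
width: 0.0512
time_s: 4.25
position: [0.5508, -0.207, 0.0373]
orientation: [91.6, 90.0, -26.6]
ft_force: [-1.8, 1.0, 5.1]
width: 0.0515
```

```bash
python3 -m inch '[-0.02,0,0,0,0,0,0.2, -0.05,0,0,0,0,0,0.2, -0.083,0,0,0,0,0,0.2, -0.083,0,0,0,0,0,0.2]'
python3 - <<'E'
from h import *
s=read_state(); print(s['ft_force'],s['torque'],s['width'])
print(delta([.5286,.0062,.12],-12),jawang()[0])
E
```

```text
time_s: 4.58
position: [0.5525, -0.208, 0.125]
orientation: [86.0, 89.5, -32.1]
ft_force: [0.7, -0.4, -3.7]
width: 0.0515
[ 0.69708504 -0.44544013 -3.66766144] [ 0.06137502 -0.09252285 -0.01569465] 0.05150117827610409
(array([ 0.0038, -0.1221, -0.1777]), array([-106.12,    0.48,   -0.31])) -118.11778622548614
```

```bash
python3 -m inch '[0,-0.008,-0.011,-6.6,0,0,0.2, 0,-0.016,-0.023,-13.2,0,0,0.2, 0,-0.024,-0.034,-19.8,0,0,0.2, 0,-0.031,-0.045,-26.4,0,0,0.2, 0,-0.039,-0.057,-33,0,0,0.2, 0,-0.046,-0.068,-39.6,0,0,0.2, 0,-0.054,-0.079,-46.2,0,0,0.2, 0,-0.062,-0.09,-53,0,0,0.2]'
python3 - <<'E'
from h import *
print(delta([.5286,.0062,.12],-12),jawang()[0])
E
```

```text
time_s: 5.25
position: [0.5377, -0.0976, 0.1184]
orientation: [-136.7, 89.8, 158.5]
ft_force: [-0.4, -0.0, -5.0]
width: 0.0514
(array([-0.0015,  0.0359, -0.0978]), array([-5.28e+01, -1.50e-01,  5.00e-02])) -64.80287278104582
```

```bash
python3 -m inch '[0,0.005,-0.013,-6.6,0,0,0.2, 0,0.009,-0.025,-13.2,0,0,0.2, 0,0.014,-0.037,-19.8,0,0,0.2, 0,0.018,-0.049,-26.4,0,0,0.2, 0,0.023,-0.061,-33,0,0,0.2, 0,0.027,-0.073,-39.6,0,0,0.2, 0,0.032,-0.086,-46.2,0,0,0.2, 0,0.036,-0.098,-52.8,0,0,0.2]'
python3 -m inch '[0,0,0,0,0,0,0.2, 0,0,0,0,0,0,0.2, 0,0,0,0,0,0,0.2]'
python3 - <<'E'
from h import *
s=read_state(); print(s['ft_force'],s['torque'],s['position'])
print(delta([.5286,.0062,.12],-12),jawang())
for n in('top','scene'):
    im,d=cams.get_image(n); np.savez(n+'1.npz',im=im,d=d)
    for q in('flange','port','detector'): print(n,q,[(np.round(k['uv'],1),round(k['conf'],2)) for k in spotter.mark_of(q,n)[:2]])
a=np.load('top1.npz')['im'][170:300,110:270,::-1]; b=np.load('scene1.npz')['im'][150:280,290:450,::-1]
cv2.imwrite('pics/c2.png',np.hstack([cv2.resize(x,(400,325),interpolation=cv2.INTER_CUBIC) for x in(a,b)]))
E
```

```text
time_s: 5.92
position: [0.5292, 0.0065, 0.1185]
orientation: [-179.1, 89.9, 169.0]
ft_force: [0.7, -0.5, -5.4]
width: 0.0512
time_s: 6.17
position: [0.5298, 0.0052, 0.1193]
orientation: [-167.8, 89.9, 179.7]
ft_force: [-0.3, 0.1, -4.3]
width: 0.0514
[-0.34420821  0.13102197 -4.28178979] [-0.04637995 -0.04722852  0.05312096] [0.52978854 0.00522395 0.11928439]
(array([-0.0007,  0.0007, -0.0014]), array([-0.48, -0.06,  0.01])) (np.float64(-12.484196169877775), array([ 0.97635514, -0.2161702 , -0.00103992]))
top flange []
top port []
top detector []
scene flange [(array([355.1, 192.2]), 0.52), (array([277.9, 280.6]), 0.5)]
scene port [(array([381.4, 209.2]), 0.79)]
scene detector [(array([338.2, 199.2]), 0.87)]
```

View pics/c2.png

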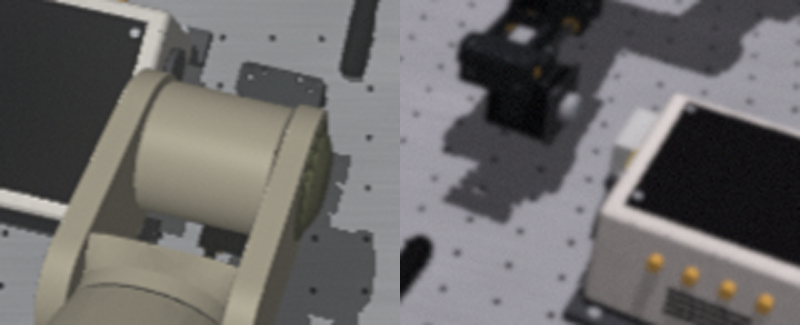

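The top camera is blocked by the arm. The scene view shows the module gripped upright, with its snout at crop (570,105) facing the block at (635,145). I'll measure the module and the unit in the same (scene) camera.

```bash
python3 - <<'E'
from h import *
W=cloud('scene',np.load('scene1.npz')['d']); P0=W.reshape(-1,3)
W0=cloud('scene',np.load('scene0.npz')['d']).reshape(-1,3)
print('table',np.nanmedian(W0[(np.abs(W0[:,0]-.55)<.05)&(np.abs(W0[:,1]+.05)<.04)][:,2]))
m=(np.abs(W0[:,2]-.128)<.006)&(W0[:,1]>.05)&(W0[:,1]<.42)&(W0[:,0]>.45)&(W0[:,0]<.78)
r=cv2.minAreaRect((W0[m][:,:2]*1000).astype(np.float32)); print('lid scene',r,np.median(W0[m][:,2])); print(np.round(cv2.boxPoints(r)).tolist())
def loc(P,o,yaw): 
    y=np.radians(yaw); Q=P-o; return np.stack([Q[:,0]*np.cos(y)+Q[:,1]*np.sin(y),-Q[:,0]*np.sin(y)+Q[:,1]*np.cos(y),Q[:,2]],1)
U=loc(W0,np.array([.549,.102,0]),78)
b=U[(U[:,2]>.06)&(U[:,2]<.122)&(np.abs(U[:,1])<.06)&(U[:,0]>-.01)&(U[:,0]<.022)]
t=b[b[:,2]>.107]
print('block',len(b),'top z',np.median(t[:,2]),'x',np.percentile(t[:,0],[2,98]),'y',np.percentile(t[:,1],[2,98]))
s=read_state(); jy=jawang()[0]+90
M=loc(P0,s['position'],jy)
n=M[(np.abs(M[:,0])<.07)&(np.abs(M[:,1])<.05)&(M[:,2]<.04)&(M[:,2]>-.06)]
fl=n[(n[:,0]>.025)&(n[:,0]<.045)]; sn=n[n[:,0]>.041]
print('flange',len(fl),'x',np.percentile(fl[:,0],[5,50,90,98]),'y',np.percentile(fl[:,1],[1,50,99]),'z',np.percentile(fl[:,2],[1,99]))
ff=fl[(fl[:,0]>.033)&(fl[:,0]<.042)&(np.hypot(fl[:,1],fl[:,2]+.007)>.018)]; print('front face fit',len(ff),np.linalg.lstsq(np.c_[ff[:,1:],np.ones(len(ff))],ff[:,0],rcond=None)[0])
print('snout',len(sn),'x',np.percentile(sn[:,0],[50,95,99]),'y',np.percentile(sn[:,1],[1,50,99]),'z',np.percentile(sn[:,2],[1,50,99]))
sd=n[(n[:,1]<-.022)&(n[:,1]>-.03)&(np.abs(n[:,0])<.028)]; print('side',len(sd),np.percentile(sd[:,0],[2,98]),np.linalg.lstsq(np.c_[sd[:,[0,2]],np.ones(len(sd))],sd[:,1],rcond=None)[0], 'z',np.percentile(sd[:,2],[1,99]))
E
```

```text
table -0.002524272228278052
lid scene ((620.58544921875, 237.63685607910156), (235.6400604248047, 198.4975128173828), 78.05046844482422) 0.12622235703445397
[[499.0, 143.0], [693.0, 102.0], [742.0, 332.0], [548.0, 373.0]]
block 248 top z 0.10986153468221582 x [0.00362477 0.02167737] y [-0.03248046  0.03071123]
flange 327 x [0.02629341 0.03823863 0.04155477 0.04414618] y [-0.03137275 -0.01797407  0.02798408] z [-0.03729038  0.02166688]
front face fit 187 [ 0.03653543 -0.03402186  0.03945103]
snout 140 x [0.04450176 0.05353335 0.05385156] y [-0.02902882 -0.0085772   0.02713224] z [-0.03659062 -0.00121442  0.02020936]
side 223 [-0.02704487  0.02745352] [ 0.0002243  -0.00342346 -0.02535424] z [-0.03847736  0.01753232]
```

```bash
python3 - <<'E'
from h import *
print(delta([.5356,.0356,.0873],-12),jawang()[0]); print(delta([.5356,.0356,.0873],-12))
E
```

```text
(array([ 0.0327,  0.0307, -0.001 ]), array([-0.36,  0.  ,  0.  ])) -12.363624052088896
(array([ 0.0327,  0.0307, -0.001 ]), array([-0.36,  0.  ,  0.  ]))
```

```bash
python3 -m inch '[0.012,0.004,-0.001,-0.4,0,0,0.2, 0.024,0.012,-0.001,-0.4,0,0,0.2, 0.0327,0.022,-0.001,-0.4,0,0,0.2, 0.0327,0.0305,-0.001,-0.4,0,0,0.2, 0.0327,0.0305,-0.001,-0.4,0,0,0.2, 0.0327,0.0305,-0.001,-0.4,0,0,0.2, 0.0327,0.0305,-0.001,-0.4,0,0,0.2]'
python3 - <<'E'
from h import *
for i in range(2):
  print(delta([.5356,.0356,.0873],-12),jawang()); 
  im,d=cams.get_image('scene')
np.savez('scene2.npz',im=im,d=d)
for q in('flange','port'): print(q,[(np.round(k['uv'],1),round(k['conf'],2)) for k in spotter.mark_of(q,'scene')[:2]])
f=[.5497-.208*.03,.1019-.978*.03,.08]; print('exp flange',proj('scene',f),'port',proj('scene',[.5497,.1019,.08]))
print(read_state()['ft_force'],read_state()['torque'])
cv2.imwrite('pics/c3.png',cv2.resize(im[160:240,315:415,::-1],None,fx=7,fy=7,interpolation=cv2.INTER_CUBIC))
E
```

```text
time_s: 7.15
position: [0.5358, 0.0356, 0.0879]
orientation: [-4.4, 89.9, -16.3]
ft_force: [-0.1, -0.3, -3.8]
width: 0.0517
(array([ 0.0006,  0.    , -0.0002]), array([0.09, 0.06, 0.  ])) (np.float64(-11.907603180248412), array([ 0.978481  , -0.2063339 ,  0.00112061]))
(array([ 0.0006,  0.0002, -0.0002]), array([0.07, 0.06, 0.  ])) (np.float64(-11.930410293048201), array([ 0.97839882, -0.20672339,  0.00108927]))
flange [(array([366. , 205.4]), 0.46)]
port [(array([381. , 210.4]), 0.94), (array([370.3, 237.4]), 0.2)]
exp flange [364.93941482 205.8218092 ] port [376.85395043 209.87409409]
[-1.17648974 -0.28980819 -4.20771606] [ 0.00379445 -0.06025264 -0.03571014]
```

View pics/c3.png

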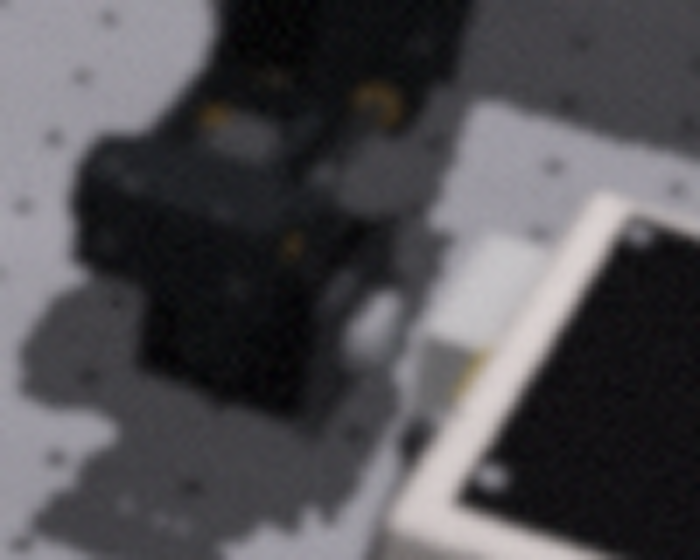

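The snout at crop (375,330) faces the block and the module is level. Next I'll ease in and watch the force.

```bash
python3 -m inch '[0.0005,0.004,0,0,0,0,0.2, 0.0005,0.008,0,0,0,0,0.2, 0.0005,0.011,0,0,0,0,0.2, 0.0005,0.013,0,0,0,0,0.2, 0.0005,0.014,0,0,0,0,0.2, 0.0005,0.015,0,0,0,0,0.2, 0.0005,0.015,0,0,0,0,0.2]'
python3 -m inch '[0,0.001,0,0,0,0,0.2, 0,0.002,0,0,0,0,0.2, 0,0.003,0,0,0,0,0.2, 0,0.003,0,0,0,0,0.2]'
python3 -m inch '[0,0.001,0,0,0,0,0.2, 0,0.002,0,0,0,0,0.2, 0,0.003,0,0,0,0,0.2, 0,0.003,0,0,0,0,0.2]'
```

```text
time_s: 7.93
position: [0.5386, 0.0505, 0.0868]
orientation: [146.3, 90.0, 134.4]
ft_force: [-0.6, -1.2, -3.5]
width: 0.0516
time_s: 8.27
position: [0.5392, 0.0534, 0.0868]
orientation: [57.8, 90.0, 45.9]
ft_force: [-0.4, -0.2, -4.0]
width: 0.0517
time_s: 8.6
position: [0.5398, 0.0564, 0.0868]
orientation: [137.3, 90.0, 125.4]
ft_force: [-1.1, -0.5, -4.2]
width: 0.0516
```

```bash
python3 -m inch '[0,0.001,0,0,0,0,0.2, 0,0.002,0,0,0,0,0.2, 0,0.003,0,0,0,0,0.2, 0,0.003,0,0,0,0,0.2]'
python3 -m inch '[0,0.001,0,0,0,0,0.2, 0,0.002,0,0,0,0,0.2, 0,0.003,0,0,0,0,0.2, 0,0.003,0,0,0,0,0.2]'
```

```text
time_s: 8.93
position: [0.5404, 0.0593, 0.0868]
orientation: [112.1, 90.0, 100.2]
ft_force: [0.3, -0.4, -3.3]
width: 0.0513
time_s: 9.27
position: [0.5411, 0.0622, 0.0868]
orientation: [120.9, 90.0, 108.9]
ft_force: [0.2, -0.3, -3.9]
width: 0.0518
```

There's no contact force with the snout about 7-9 mm past the face, so it is in the bore. I'll continue with finer steps.

```bash
python3 -m inch '[0,0.0005,0,0,0,0,0.2, 0,0.001,0,0,0,0,0.2, 0,0.0015,0,0,0,0,0.2, 0,0.0015,0,0,0,0,0.2]'
python3 -m inch '[0,0.0005,0,0,0,0,0.2, 0,0.001,0,0,0,0,0.2, 0,0.001,0,0,0,0,0.2]'
```

```text
time_s: 9.6
position: [0.5414, 0.0636, 0.0868]
orientation: [97.6, 90.0, 85.7]
ft_force: [-0.1, 0.7, -3.7]
width: 0.0516
time_s: 9.85
position: [0.5416, 0.0645, 0.0868]
orientation: [-48.7, 90.0, -60.6]
ft_force: [0.2, -0.9, -4.7]
width: 0.0521
```

```bash
python3 -m inch '[0,0.0005,0,0,0,0,0.2, 0,0.0005,0,0,0,0,0.2]'
```

```text
time_s: 10.02
position: [0.5416, 0.0646, 0.0867]
orientation: [-98.4, 90.0, -110.3]
ft_force: [-0.2, -4.0, -5.5]
width: 0.0516
```

Contact came at TCP (0.5416, 0.0646), where the flange should be flush (predicted 0.5418, 0.0649). Now I'll build up the push.

```bash
python3 -m inch '[0,0.0002,0,0,0,0,0.2, 0,0.0002,0,0,0,0,0.2]'
python3 - <<'E'
from h import *
F=[];T=[]
for i in range(6): s=read_state(); F.append(s['ft_force']); T.append(s['torque']); cams.get_image('scene')
F=np.mean(F,0); print(F.round(2),'push',-F@[.208,.978,0],'torque',np.mean(T,0).round(3),np.std(T,0).round(3),delta([.5418,.0649,.0868],-12))
E
```

```text
time_s: 10.18
position: [0.5416, 0.0646, 0.0867]
orientation: [-99.4, 89.9, -111.4]
ft_force: [-1.3, -4.6, -3.7]
width: 0.0516
[-0.96 -5.12 -4.48] push 5.20625081380504 torque [-0.832  0.049  0.145] [0.023 0.023 0.025] (array([-0.0001,  0.0003,  0.0001]), array([ 0.08, -0.01,  0.06]))
```

```bash
cat >> h.py <<'E'
def ft(n=6):
    F=[];T=[];p=[]
    for i in range(n): s=read_state(); F.append(s['ft_force']); T.append(s['torque']); p.append(s['position']); cams.get_image('scene')
    F=np.mean(F,0); T=np.mean(T,0); print(s['time_s'],F.round(2),'push',round(-F@[.208,.978,0],2),'lat',round(F@[.978,-.208,0],2),'torque',T.round(3),'pos',np.mean(p,0).round(4),'jaw',round(jawang()[0],2))
E
python3 -m inch '[0,0.0002,0,0,0,0,0.2, 0,0.0004,0,0,0,0,0.2, 0,0.0004,0,0,0,0,0.2]'
python3 -c 'from h import *; ft()'
```

```text
time_s: 10.73
position: [0.5417, 0.0647, 0.0867]
orientation: [-96.4, 89.9, -108.3]
ft_force: [-1.3, -7.7, -3.5]
width: 0.0517
10.9833 [-1.73 -7.51 -3.96] push 7.71 lat -0.13 torque [-1.164  0.115  0.185] pos [0.5417 0.0647 0.0867] jaw -11.92
```

```bash
python3 -m inch '[0,0.0002,0,-0.1,0,0,0.2, 0,0.0004,0,-0.1,0,0,0.2, 0,0.0004,0,-0.1,0,0,0.2]'
python3 - <<'E'
from h import *
ft()
im,d=cams.get_image('scene'); np.savez('scene3.npz',im=im,d=d)
R0=R.from_euler('xyz',read_state()['orientation'],degrees=True).as_matrix(); print(R0.round(4).tolist())
W=cloud('scene',d).reshape(-1,3)
s=read_state(); y=np.radians(78); Q=W-s['position']
M=np.stack([Q[:,0]*np.cos(y)+Q[:,1]*np.sin(y),-Q[:,0]*np.sin(y)+Q[:,1]*np.cos(y),Q[:,2]],1)
sd=M[(M[:,1]<-.022)&(M[:,1]>-.03)&(np.abs(M[:,0])<.028)&(np.abs(M[:,2]+.01)<.035)]; print('side',len(sd),np.linalg.lstsq(np.c_[sd[:,[0,2]],np.ones(len(sd))],sd[:,1],rcond=None)[0])
cv2.imwrite('pics/c4.png',cv2.resize(im[160:240,315:415,::-1],None,fx=7,fy=7,interpolation=cv2.INTER_CUBIC))
E
```

```text
time_s: 11.28
position: [0.5417, 0.0647, 0.0867]
orientation: [-97.4, 89.9, -109.2]
ft_force: [-1.5, -10.2, -4.1]
width: 0.0518
11.5333 [ -1.79 -10.2   -4.13] push 10.34 lat 0.37 torque [-1.491  0.161  0.097] pos [0.5417 0.0647 0.0867] jaw -11.82
[[-0.0007, 0.2049, 0.9788], [-0.0022, 0.9788, -0.2049], [-1.0, -0.0023, -0.0002]]
side 200 [ 0.00262519 -0.00167207 -0.0253122 ]
```

View pics/c4.png

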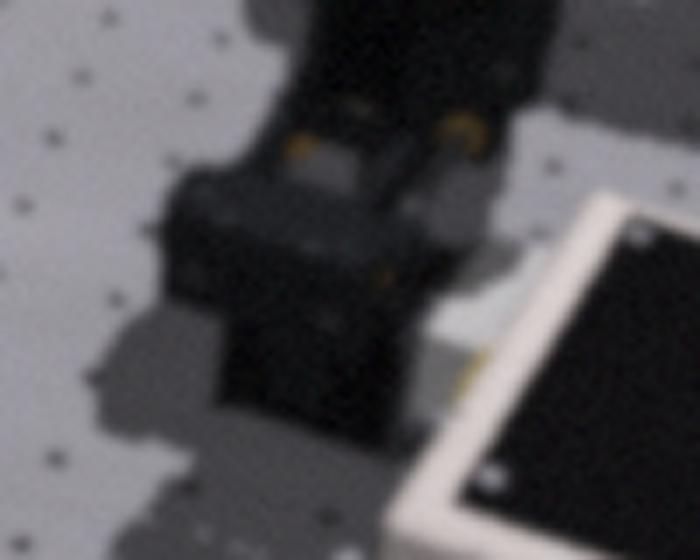

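The flange sits against the block with no visible gap at crop (410,370). The push is 10.3 N and near-centred. Next is the hold.

```bash
for i in 1 2 3 4; do python3 -m inch '[0,0,0,0,0,0,0.2, 0,0,0,0,0,0,0.2, 0,0,0,0,0,0,0.2, 0,0,0,0,0,0,0.2, 0,0,0,0,0,0,0.2, 0,0,0,0,0,0,0.2, 0,0,0,0,0,0,0.2, 0,0,0,0,0,0,0.2]' | grep -E 'time|force|width|posi'; done; python3 -c 'from h import *; ft()'
```

```text
time_s: 12.3
position: [0.5417, 0.0647, 0.0868]
ft_force: [-2.4, -10.7, -4.5]
width: 0.0512
time_s: 12.97
position: [0.5417, 0.0647, 0.0867]
ft_force: [-1.8, -8.3, -4.1]
width: 0.0523
time_s: 13.63
position: [0.5417, 0.0647, 0.0867]
ft_force: [-1.6, -10.5, -4.5]
width: 0.0513
time_s: 14.3
position: [0.5417, 0.0647, 0.0868]
ft_force: [-1.3, -10.2, -4.9]
width: 0.0514
14.55 [-1.61 -9.87 -4.54] push 9.98 lat 0.48 torque [-1.501  0.144  0.111] pos [0.5417 0.0647 0.0867] jaw -11.83
```

```bash
python3 - <<'E'
from h import *
im,d=cams.get_image('scene'); i0=np.load('scene0.npz')['im']
for q,(u,v) in dict(control_box=(225,238),driver=(286,270),post=(176,194),tub=(197,170)).items():
    print(q,np.abs(im[v-20:v+20,u-15:u+15].astype(int)-i0[v-20:v+20,u-15:u+15]).mean())
ft(3); print(workorder.close_job())
E
```

```text
control_box 2.665
driver 2.6080555555555556
post 2.6491666666666664
tub 2.723888888888889
14.75 [-1.91 -9.85 -4.44] push 10.03 lat 0.19 torque [-1.483  0.148  0.107] pos [0.5417 0.0647 0.0867] jaw -11.82
the job is handed in; nothing more can be done
None
```

The detector module is seated in the scan unit's port and the job is handed in. The arm is still gripping the module and pressing it with about 10 N. I picked the module up, turned it about 106° to face the port and eased the snout in with no measurable force until the flange met the block.

- **Push:** it held steady for about 3.5 s before hand-in. The averages were 10.3, 10.0 and 10.0 N, with single noisy readings from about 8.5 to 11 N. Side force was under 0.5 N. The job took about 14.8 s of the 48 s.
- **Seating:** contact came within about 0.4 mm of the predicted flush position. The last picture showed no visible gap, and the pressure is centred side to side.
- **Squareness:** the tool is within about 0.2° of the yaw I measured for the unit and about 0.15° of upright. The moment readings suggest the pressure sits roughly 10 mm below the flange centre. That is within the face, but I could not check it further.
- **Other objects:** the picture areas around the control box, driver, post and tub matched the first picture to within image noise.
- **Checks that disagreed or failed:** the two cameras differed by 2–3 mm, so I set the sideways aim between them and let contact set the depth. The arm blocked the top camera at the port, so the final visual check is from the scene camera only.

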